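# Load and arm the burn-in plate

### The arm

A 6-joint arm with a two-finger parallel gripper is mounted at the origin on a cart in front of the work surface, level with it; the furniture and walls round the work are solid. World frame = base frame: x ahead of the robot, y to its left, z up, the work surface at z = 0. Lengths are in m, angles in rad, forces in N, time in s.
With the tool pointing down it reaches from about 0.25 to 0.775 m from the base axis. Payload 4 kg.
Tool frame: the origin (TCP) lies at the centre of the arm's flange, where the gripper is bolted on; the fingertips stand 199 mm ahead of it and the grasp point (between the pads) lies 180 mm ahead of it (robot.tcp_to_tips is the distance from the TCP to the fingertips, in m); z points along the fingers, y is the line along which they close (so a half turn about z gives the same grasp; the last joint's range is limited). The gripper opens to 94 mm and grips with 3 to 60 N. Pads are 16 mm wide; open, the fingers measure 119 mm over their backs; the gripper's body (75 mm by 177 mm) begins 78 mm behind the grasp point.
Start: joints at [-0.103, 0.087, 1.371, -0, 1.684, -0.103], TCP at [0.55, -0, 0.405] pointing down, gripper open.
Joint ranges: [-3.1, 3.1], [-0.76, 2.03], [0.27, 2.55], [-1.08, 4.22], [0.17, 2.65], [-2.57, 2.57]. Speed limits (rad/s): [2.79, 2.79, 3.14, 3.14, 3.14, 3.14].

### API

Orientations are given as [roll, pitch, yaw] about the fixed x, y, z axes, in that order (R = Rz(yaw) Ry(pitch) Rx(roll)).
In Python, from bench import telemetry, snapshot, ticket, robot gives the robot as it stands.
- The arm moves only by the tool apply_moves, never from a script. Its argument "moves" is a list that holds one entry, the list of rows, each a list of 5 numbers: the shift along the tool's x, y, z in units of 50 mm (1.0 is 50 mm), then the turn about the tool's z in units of 10 degrees (1.0 is 10 degrees), then the closure, from 0 (fully open) to 1 (shut). A call has 1 to 10 rows; each row is the pose to reach, as a shift and turn from the pose commanded when the call began, along the tool's axes at that moment; what a row does not reach only later rows make up. A row lasts 1/8 s, in which the tool goes at most 62.5 mm and 10.7 degrees, less where a joint would pass 70% of its speed; a pose out of reach is approached as far as the arm can. A call with a gripper value outside its range is refused whole. The fingers move at their own pace and stop on an object; the grip force is fixed at half the most. Time passes only in rows, so rows that repeat a pose let the fingers close. It gives the time, the measured TCP pose, the force, the opening and the grip force at its end, in the units of the state.
- telemetry.get_obs(): the state, without advancing time (a new reading comes with each control period).
- snapshot(name): name is "scene" or "side" or "wrist"; returns a dict with "image" (400x640x3 uint8, red, green, blue), "fovy" (degrees; the focal length in pixels is half the picture's height over the tangent of half this angle, whatever the lens; pixels are square), "cx", "cy" (the principal point, pixels), "R" (3x3) and "t" (3): a world point X has camera coordinates R X + t. Camera axes: x right, y down, z forward; pixel columns grow to the right and rows downward; lengths in m; the calibration is good to about 2 mm. A picture is of the moment at which its call begins. There is no depth.
- ticket.close_job(): hands the job in; it is judged then, once.
The state is a dict: "time": time; "joint_positions": joint angles; "qvel": joint speeds; "joint_torque": joint torques, N m; "tool_pos": TCP position; "ee_rot": TCP orientation; "wrist_force": force on the tool from outside, world axes, zero at the start; "wrist_torque": the same for the moment, N m; "width": finger opening in m; "finger_force": force on a finger pad.
Only numpy, scipy, OpenCV 4.12 (cv2) and the standard library are available. Lean on these libraries where they do the work, as an engineer would, in place of code of your own. Each camera call takes 0.05 s, during which the arm holds its last target. There are 200 camera calls.

### The job

Get the burn-in plate running: clear the solder reels off it and stand them in a neat row on the low white shelf board, each upright on a round mark of its own, then lay every power module flat in one of the plate's outlined places so that they form its pinwheel layer (a place stays empty if there are only three). When the modules are all in place, lift the sprung guard of the arm switch, flip the toggle beneath it towards the robot to on, and let the guard drop shut. Leave the flux bottle and the tape roll where they are; if a module gets knocked out of place, put it back.

Things in the scene. Friction and masses are not known exactly. Their poses are not given: they have to be found in the camera images.
- plate: burn-in plate: fixed grey square slab 210 x 210 x 12 mm lying on the bench, with four black rectangular outlines in a pinwheel (each long outline ends against the side of the next) round an open square of 58 mm in the middle. Origin: centre of its underside; z up, x and y along its edges
- slot1 (a point): centre of outlined place 1 on the plate's top, at (-29, -54) mm in the plate's x, y; a module lies here with its long side along the plate's x. Modules in their places are 8 mm apart; the side of each that looks to the middle of the plate borders the open 58 mm square for half its length (centred 29 mm from the module's centre), which leaves room for a finger there
- slot2 (a point): centre of outlined place 2 on the plate's top, at (54, -29) mm in the plate's x, y; a module lies here with its long side along the plate's y. Modules in their places are 8 mm apart; the side of each that looks to the middle of the plate borders the open 58 mm square for half its length (centred 29 mm from the module's centre), which leaves room for a finger there
- slot3 (a point): centre of outlined place 3 on the plate's top, at (29, 54) mm in the plate's x, y; a module lies here with its long side along the plate's x. Modules in their places are 8 mm apart; the side of each that looks to the middle of the plate borders the open 58 mm square for half its length (centred 29 mm from the module's centre), which leaves room for a finger there
- slot4 (a point): centre of outlined place 4 on the plate's top, at (-54, 29) mm in the plate's x, y; a module lies here with its long side along the plate's y. Modules in their places are 8 mm apart; the side of each that looks to the middle of the plate borders the open 58 mm square for half its length (centred 29 mm from the module's centre), which leaves room for a finger there
- rack: low fixed white shelf board 220 x 100 mm on two cheeks, top 30 mm above the bench, with three round grey marks of 62 mm in a row along its x, 66 mm apart. Origin: centre of its footprint on the bench; z up
- place1 (a point): centre of round mark 1 on the shelf board's top
- place2 (a point): centre of round mark 2 on the shelf board's top
- place3 (a point): centre of round mark 3 on the shelf board's top
- module1_c (a point): power module, loose (may be absent): aluminium brick 100 (x) x 50 (y) x 30 (z) mm, 0.2 kg, the same either way round; at first lying flat on the bench left of the plate. The point is its centre, 15 mm above its underside
- module2_c (a point): power module, loose (may be absent): aluminium brick 100 (x) x 50 (y) x 30 (z) mm, 0.2 kg, the same either way round; at first lying flat on the bench left of the plate. The point is its centre, 15 mm above its underside
- module3_c (a point): power module, loose (may be absent): aluminium brick 100 (x) x 50 (y) x 30 (z) mm, 0.2 kg, the same either way round; at first lying flat on the bench left of the plate. The point is its centre, 15 mm above its underside
- module4_c (a point): power module, loose (may be absent): aluminium brick 100 (x) x 50 (y) x 30 (z) mm, 0.2 kg, the same either way round; at first lying flat on the bench left of the plate. The point is its centre, 15 mm above its underside
- reel1_c (a point): solder reel, loose (may be absent): upright cylinder 56 mm across, 36 mm high, 0.26 kg; at first standing on the plate. The point is its centre, 18 mm above its underside
- reel2_c (a point): solder reel, loose (may be absent): upright cylinder 56 mm across, 36 mm high, 0.26 kg; at first standing on the plate. The point is its centre, 18 mm above its underside
- reel3_c (a point): solder reel, loose (may be absent): upright cylinder 56 mm across, 36 mm high, 0.26 kg; at first standing on the plate. The point is its centre, 18 mm above its underside
- switch: arm switch: fixed grey box 110 (x) x 80 (y) x 40 mm high. Origin: centre of its underside; x points from its front (robot side) to its back, z up. On its top: a steel toggle at x = 8 mm and a black guard flap above it
- guard (a joint): angle of the guard flap, rad: 0 shut (level), up to 1.9 (laid back past upright). A light spring (under 1 N at the lip) always shuts it: the fingers must keep it open, and it drops shut when they leave. It opens by lifting its front edge, or pushing that edge back and up along an arc about the hinge line
- guard_hinge (a point): middle of the guard's hinge line, which runs along the switch's y, at x = 40 mm, 46 mm above the bench in the switch's frame
- guard_lip (a point): middle of the front edge of the guard plate (moves with it). The plate is 60 mm wide, 3 mm thick with 9 mm deep side flanges, its top 30 mm above the hinge line when shut, reaching 52 mm forward (-x of the switch) of it; two side arms, inner faces 54 mm apart, carry it; open in front
- toggle (a joint): angle of the toggle, rad: about 0 off (leaning back by 0.45 rad, to the hinge), 0.9 on (leaning forward as far, to the robot); stays where it is left, about 1 N at its tip. It pivots on the box's top, 40 mm above the bench and 32 mm in front of the hinge line
- toggle_tip (a point): centre of the 10 mm ball at the toggle's end, 26 mm from its pivot (moves with it)
- flux_c (a point): bystander: small dropper bottle 34 mm across, 96 mm high, at the back on the left; the point is half-way up
- tape_c (a point): bystander: white tape roll 52 mm across, 18 mm high, lying flat behind the modules; the point is half-way up

How it is judged:
By the outcome, as a careful person would: the job done as asked, in the order asked, and still so for the second after the job is handed in, with the robot touching nothing.
Of module1, module2, module3, module4 only 3 to 4 are there at a start; the rules pass over those that are not, and their reading is None.
Of reel1, reel2, reel3 only 2 to 3 are there at a start; the rules pass over those that are not, and their reading is None.
At some moment in a run one of module1, module2, module3, module4 may be knocked a few centimetres aside while the robot is not near it.
It also fails if it takes over 210 s, if anything falls off the work surface, if the arm or the gripper's body presses on something with over 40 N, if the wrist force passes 120 N, or if a joint passes its speed limit or range.

## Working session

There is one attempt and no reset: what is moved stays moved. The work goes in short steps, Python scripts to look and compute and a tool call to move; the robot and the scene stay as the last step left them, time stands still between calls to the robot, and variables do not carry over. Pictures are saved under pics/ and viewed, at most 17 in all, crops included, and the job is handed in when it is done.

Besides the shell and the picture viewer there is one more tool, called after "Emit:" by a JSON object that holds its "method" and its "body", one argument or row to a line. apply_moves: Moves the arm, as the interface text tells. Its arguments: {"type":"object","properties":{"moves":{"type":"array","items":{"type":"array","items":{"type":"array","items":{"type":"number"}}}}},"required":["moves"]}

```bash
ls; mkdir -p pics; cat > h.py <<'E'
import numpy as np, cv2
from bench import telemetry, snapshot, ticket, robot
def pic(cam,name):
    s=snapshot(cam); cv2.imwrite(f'pics/{name}.png',s['image'][:,:,::-1]); np.savez(f'pics/{name}.npz',**{k:v for k,v in s.items()}); return s
def load(name): return dict(np.load(f'pics/{name}.npz'))
def px2w(s,u,v,z):
    f=200/np.tan(np.radians(float(s['fovy']))/2); d=np.array([(u-s['cx'])/f,(v-s['cy'])/f,1.])
    R=s['R'];c=-R.T@s['t'];w=R.T@d; return c+w*(z-c[2])/w[2]
def w2px(s,X):
    f=200/np.tan(np.radians(float(s['fovy']))/2); p=s['R']@np.asarray(X,float)+s['t']; return np.array([s['cx']+f*p[0]/p[2],s['cy']+f*p[1]/p[2]])
E
python3 - <<'E'
from h import *
for c in ('scene','side','wrist'):
    s=pic(c,c+'0'); print(c,s['fovy'],s['cx'],s['cy'],-s['R'].T@s['t'],s['R'][2])
o=telemetry.get_obs(); print(o['tool_pos'],o['ee_rot'],o['width'],o['time'])
a=cv2.imread('pics/scene0.png');b=cv2.imread('pics/side0.png')
E
```

```text
pics
scene 50.76356715681855 319.0080003224729 203.8047464905511 [-0.01255653  0.84135143  0.95472838] [ 0.40542989 -0.64702159 -0.64574737]
side 46.68527127689544 324.67136553919727 201.69214833710458 [0.30973074 0.9421674  0.92084568] [ 0.19457256 -0.75148381 -0.63040749]
wrist 71.00219269279906 315.753658450721 201.91391733607853 [0.54923733 0.07469398 0.38381363] [-0.00144774 -0.25791405 -0.96616678]
[ 5.49923503e-01 -3.46595680e-06  4.03789217e-01] [-3.13992959e+00 -1.88676466e-04  1.57077060e+00] 0.09449430655522377 0.15
```

View pics/scene0.png

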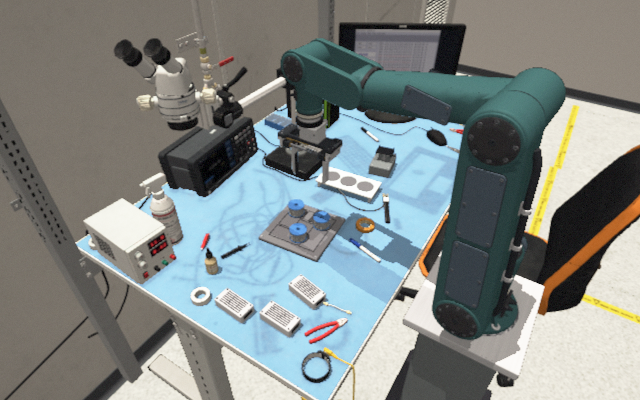

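View pics/wrist0.png

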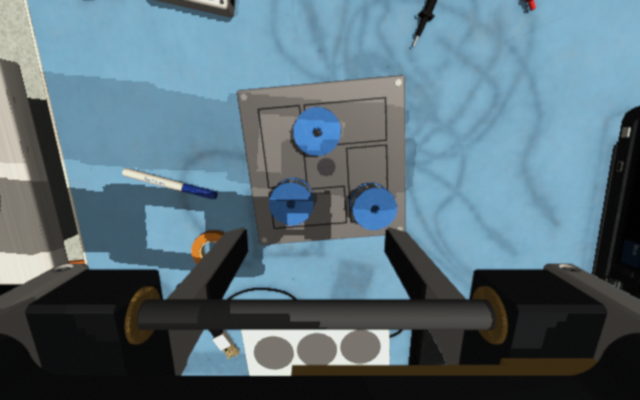

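The scene picture shows three modules near (234,304), (280,317) and (307,291), three blue reels on the plate near (302,222), the rack at (349,184) and the switch at (383,160). In the wrist picture the plate corners are near (238,92), (403,76), (408,237) and (262,243), with the reels at (317,131), (291,203) and (374,208). I'll look closer at the side view and a scene crop.

```bash
python3 - <<'E'
from h import *
a=cv2.imread('pics/scene0.png'); cv2.imwrite('pics/sc_crop.png',cv2.resize(a[140:345,185:425],None,fx=2.9,fy=2.9,interpolation=cv2.INTER_CUBIC))
w=cv2.imread('pics/wrist0.png'); 
cv2.imwrite('pics/wr_crop.png',cv2.resize(w[65:380,200:420],None,fx=1.9,fy=1.9,interpolation=cv2.INTER_CUBIC))
E
```

```text
(no output)
```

View pics/sc_crop.png

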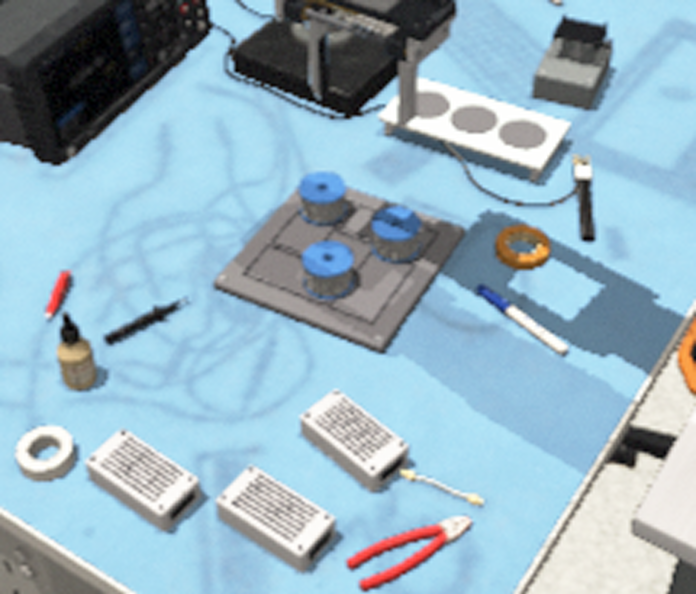

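View pics/wr_crop.png

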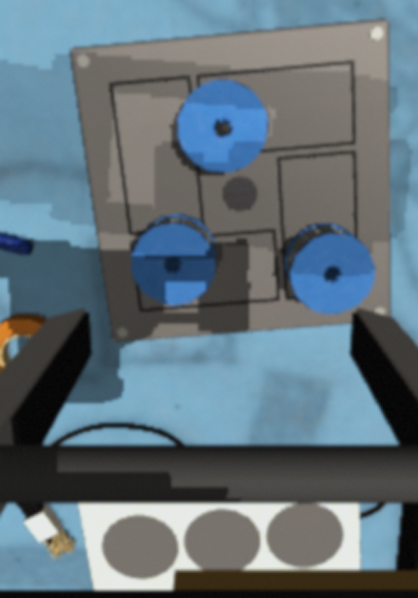

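View pics/side0.png

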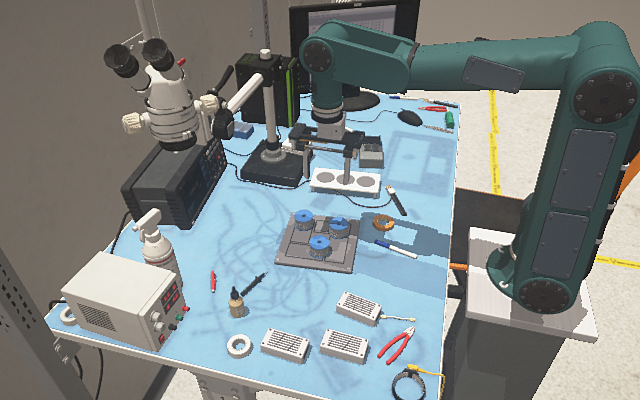

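Scene crop (2.9x, offset 185,140): modules' top centres at about (144,476), (277,513) and (355,437), and the switch near (572,65). Wrist crop (1.9x, offset 200,65): reel tops at (222,127), (173,264) and (332,272), and rack marks at (141,546), (222,541) and (305,535).

```bash
python3 - <<'E'
from h import *
np.set_printoptions(precision=4,suppress=True)
s=load('scene0');w=load('wrist0')
S=lambda u,v,z:px2w(s,185+(u+.5)/2.9-.5,140+(v+.5)/2.9-.5,z)
W=lambda u,v,z:px2w(w,200+(u+.5)/1.9-.5,65+(v+.5)/1.9-.5,z)
print('plate');P=[W(*p,.012) for p in ((72,48),(387,20),(390,320),(113,340))]
for p in P: print(p)
print('c',np.mean(P,0),[np.linalg.norm(P[i]-P[i-1]) for i in range(4)])
sp=[S(*p,.012) for p in ((305,185),(465,232),(387,350),(217,283))]; print(sp, np.mean(sp,0))
print('reels');[print(W(*p,.048)) for p in ((222,127),(173,264),(332,272))];print([S(*p,.048) for p in ((323,187),(397,220),(329,257))])
print('marks');[print(W(*p,.03)) for p in ((141,546),(222,541),(305,535))];[print(S(*p,.03)) for p in ((428,104),(474,119),(521,134))]
print('mod')
for M in (((88,465),(123,430),(201,485),(168,522)),((218,502),(250,465),(336,520),(303,562)),((301,425),(336,390),(410,445),(375,485))):
    q=np.array([S(*p,.03) for p in M]); d=q[2]+q[3]-q[0]-q[1]; print(q.mean(0),[np.linalg.norm(q[i]-q[i-1]) for i in range(4)],np.degrees(np.arctan2(d[1],d[0])), 'wristpx',w2px(w,q.mean(0)))
print('switch',S(583,40,.076),S(535,72,.04),S(598,85,.04))
print(w['R'])
E
```

```text
plate
[0.4517 0.1191 0.012 ]
[0.656 0.136 0.012]
[ 0.6749 -0.0702  0.012 ]
[ 0.4679 -0.0865  0.012 ]
c [0.5626 0.0246 0.012 ] [np.float64(0.20618693911461827), np.float64(0.2049696417898885), np.float64(0.20707269833498745), np.float64(0.20767047270666356)]
[array([ 0.6652, -0.0501,  0.012 ]), array([ 0.4631, -0.0811,  0.012 ]), array([0.4414, 0.1193, 0.012 ]), array([0.6498, 0.137 , 0.012 ])] [0.5549 0.0313 0.012 ]
reels
[0.5497 0.0696 0.048 ]
[ 0.5178 -0.0173  0.048 ]
[ 0.622  -0.0226  0.048 ]
[array([ 0.62  , -0.0243,  0.048 ]), array([ 0.5184, -0.0222,  0.048 ]), array([0.5482, 0.0679, 0.048 ])]
marks
[ 0.4851 -0.2568  0.03  ]
[ 0.5501 -0.2519  0.03  ]
[ 0.6162 -0.246   0.03  ]
[ 0.6134 -0.2482  0.03  ]
[ 0.5487 -0.2523  0.03  ]
[ 0.4848 -0.257   0.03  ]
mod
[0.5376 0.3814 0.03  ] [np.float64(0.10223204605377809), np.float64(0.04783930058971515), np.float64(0.10214749202397651), np.float64(0.046347477723718625)] 175.32075328698681 wristpx [ 304.071  -211.7278]
[0.4128 0.3484 0.03  ] [np.float64(0.10001329689074757), np.float64(0.0477129514865044), np.float64(0.10038536318599588), np.float64(0.05015287350590419)] 175.67480627807512 wristpx [ 175.4505 -165.647 ]
[0.4004 0.2402 0.03  ] [np.float64(0.0984504549530792), np.float64(0.05367044503770728), np.float64(0.09751241192458816), np.float64(0.05556616344546276)] 169.03195745452453 wristpx [176.9508 -33.4437]
switch [ 0.4852 -0.423   0.076 ] [ 0.5256 -0.3723  0.04  ] [ 0.444  -0.3903  0.04  ]
[[ 1.      0.0003 -0.0016]
 [ 0.0007 -0.9662  0.2579]
 [-0.0014 -0.2579 -0.9662]]
```

Emit:
{"method": "apply_moves", "body": {
  "moves": [
    [[1.38, -0.02, 2.1, 8.53, 0], [1.38, -0.02, 2.1, 8.53, 0], [1.38, -0.02, 2.1, 8.53, 0], [1.38, -0.02, 2.1, 8.53, 0], [1.38, -0.02, 2.1, 8.53, 0], [1.38, -0.02, 2.1, 8.53, 0], [1.38, -0.02, 2.1, 8.53, 0], [1.38, -0.02, 2.1, 8.53, 0], [1.38, -0.02, 2.1, 8.53, 0], [1.38, -0.02, 2.1, 8.53, 0]]
  ]
}}

```text
time: 1.4
tool_pos: [0.549, 0.069, 0.2995]
ee_rot: [-3.142, 0.0, 0.084]
wrist_force: [0.2, -0.3, -0.6]
width: 0.0938
finger_force: 0.0
```

```bash
cat >> h.py <<'E'
np.set_printoptions(precision=4,suppress=True)
from scipy.spatial.transform import Rotation as Ro
def mv(p0,yaw,p1):  # commanded p0 (tool x at world yaw deg, pointing down) -> p1 : shift in units
    d=np.subtract(p1,p0)/.05; c,s=np.cos(np.radians(yaw)),np.sin(np.radians(yaw)); return np.round([c*d[0]+s*d[1], s*d[0]-c*d[1], -d[2]],3)
E
python3 - <<'E'
from h import *
o=telemetry.get_obs();print(o['time'],o['tool_pos'],Ro.from_euler('xyz',o['ee_rot']).as_matrix(),o['joint_positions'])
R=[(.549,.069),(.518,-.0195),(.621,-.0235)];M=[(.484,-.2575),(.5497,-.252),(.6155,-.2466)]
for i in range(3):
    print(i,mv((*R[i],.3),4.7,(*M[i],.3)), mv((*M[i],.3),4.7,(*R[(i+1)%3],.3)))
pic('wrist','w1')
E
```

```text
1.4 [0.549  0.069  0.2995] [[ 0.9964  0.0844 -0.0004]
 [ 0.0844 -0.9964  0.    ]
 [-0.0004 -0.     -1.    ]] [0.0226 0.1387 1.5246 0.     1.4788 1.5089]
0 [-1.831  6.402 -0.   ] [ 1.068 -4.688 -0.   ]
1 [ 0.251  4.686 -0.   ] [ 1.796 -4.438 -0.   ]
2 [-0.475  4.438 -0.   ] [-0.808 -6.4   -0.   ]
```

Emit:
{"method": "apply_moves", "body": {
  "moves": [
    [[0, 0, 0.6, 0, 0], [0, 0, 1.2, 0, 0], [0, 0, 1.6, 0, 0], [0, 0, 1.62, 0, 0.1], [0, 0, 1.62, 0, 0.6], [0, 0, 1.62, 0, 0.6], [0, 0, 1.62, 0, 0.6], [0, 0, 1.62, 0, 0.6], [0, 0, 1.0, 0, 0.6], [0, 0, 0, 0, 0.6]]
  ]
}}

```text
time: 2.7
tool_pos: [0.548, 0.0689, 0.2974]
ee_rot: [-3.141, 0.007, 0.082]
wrist_force: [1.0, -0.8, -1.8]
width: 0.0555
finger_force: 30.0
```

Emit:
{"method": "apply_moves", "body": {
  "moves": [
    [[-0.3, 1.0, 0, 0, 0.6], [-0.6, 2.1, 0, 0, 0.6], [-0.9, 3.2, 0, 0, 0.6], [-1.2, 4.3, 0, 0, 0.6], [-1.5, 5.3, 0, 0, 0.6], [-1.75, 6.1, 0, 0, 0.6], [-1.83, 6.4, 0, 0, 0.6], [-1.83, 6.4, 0, 0, 0.6], [-1.83, 6.4, 0.6, 0, 0.6], [-1.83, 6.4, 1.0, 0, 0.6]]
  ]
}}

```text
time: 3.95
tool_pos: [0.4843, -0.2555, 0.2484]
ee_rot: [-3.14, 0.001, 0.084]
wrist_force: [-0.1, 0.5, -1.1]
width: 0.0555
finger_force: 30.0
```

```bash
python3 - <<'E'
from h import *
s=pic('scene','sc2'); a=cv2.imread('pics/sc2.png'); w=pic('wrist','w2');b=cv2.imread('pics/w2.png')
c=cv2.resize(a[110:220,300:420],None,fx=3.6,fy=3.6,interpolation=cv2.INTER_CUBIC)
cv2.imwrite('pics/m2.png',np.hstack([c,cv2.resize(b,(0,0),fx=.56,fy=.56)[:,:360] if 0 else cv2.resize(b,(368,396))[:, :]])[:600,:800])
print(telemetry.get_obs()['tool_pos'])
E
```

```text
[ 0.4836 -0.2551  0.2466]
```

View pics/m2.png

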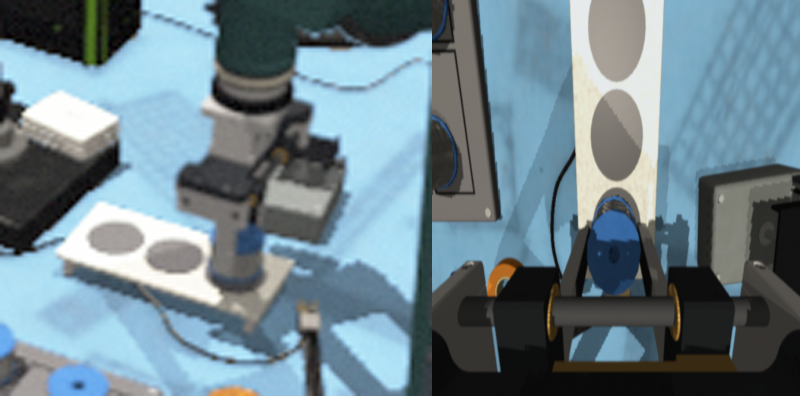

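The reel hangs over mark 1 and is in line with the row. Marks 2 and 3 in the wrist view are at mosaic pixels (616,135) and (617,38).

```bash
python3 - <<'E'
from h import *
w=load('w2'); U=lambda x,y,z:px2w(w,(x-432)*640/368,y*400/396,z)
print('m2',U(616,135,.03),'m3',U(617,38,.03),'reel',U(613,252,.0665),'edgesL',U(580,222,.03),U(655,222,.03),U(572,0,.03),U(664,0,.03))
print('plate corner',U(500,218,.012), U(475,0,.012),'sw',U(700,180,.04),U(703,285,.0),U(800,160,.04))
E
```

```text
m2 [ 0.5506 -0.2512  0.03  ] m3 [ 0.6099 -0.2471  0.03  ] reel [ 0.4807 -0.2539  0.0665] edgesL [ 0.4837 -0.2108  0.03  ] [ 0.492  -0.3066  0.03  ] [ 0.6266 -0.1981  0.03  ] [ 0.6345 -0.2943  0.03  ]
plate corner [ 0.4707 -0.0955  0.012 ] [ 0.6237 -0.0821  0.012 ] sw [ 0.5297 -0.3512  0.04  ] [ 0.428  -0.3999  0.    ] [ 0.5526 -0.4613  0.04  ]
```

Emit:
{"method": "apply_moves", "body": {
  "moves": [
    [[0.02, 0.04, 0.12, 0, 0.6], [0.02, 0.04, 0.2, 0, 0.6], [0.02, 0.04, 0.22, 0, 0.6], [0.02, 0.04, 0.22, 0, 0.6], [0.02, 0.04, 0.22, 0, 0.2], [0.02, 0.04, 0.22, 0, 0.1], [0.02, 0.04, 0.22, 0, 0], [0.02, 0.04, 0.0, 0, 0], [0.02, 0.04, -0.6, 0, 0], [0.02, 0.04, -1.0, 0, 0]]
  ]
}}

```text
time: 5.3
tool_pos: [0.4854, -0.2595, 0.302]
ee_rot: [3.14, -0.002, 0.082]
wrist_force: [-0.5, 0.5, 0.4]
width: 0.0939
finger_force: 0.0
```

Emit:
{"method": "apply_moves", "body": {
  "moves": [
    [[0.2, -1.0, 0, 0, 0], [0.45, -2.1, 0, 0, 0], [0.7, -3.2, 0, 0, 0], [0.95, -4.2, 0, 0, 0], [1.04, -4.73, 0, 0, 0], [1.04, -4.73, 0, 0, 0], [1.04, -4.73, 0.6, 0, 0], [1.04, -4.73, 1.2, 0, 0], [1.04, -4.73, 1.6, 0, 0], [1.04, -4.73, 1.62, 0, 0]]
  ]
}}

```text
time: 6.55
tool_pos: [0.517, -0.0205, 0.2174]
ee_rot: [-3.141, 0.003, 0.081]
wrist_force: [-1.0, -0.0, 0.7]
width: 0.0941
finger_force: 0.0
```

Emit:
{"method": "apply_moves", "body": {
  "moves": [
    [[0, 0, 0, 0, 0.6], [0, 0, 0, 0, 0.6], [0, 0, 0, 0, 0.6], [0, 0, 0, 0, 0.6], [0, 0, -0.8, 0, 0.6], [0, 0, -1.62, 0, 0.6]]
  ]
}}

```text
time: 7.3
tool_pos: [0.5172, -0.0192, 0.2993]
ee_rot: [-3.141, 0.003, 0.082]
wrist_force: [-1.1, -0.1, -2.3]
width: 0.0559
finger_force: 30.0
```

```bash
python3 - <<'E'
from h import *
o=telemetry.get_obs();print(o['tool_pos'],o['width'],o['finger_force'])
y=4.81
print(mv((.518,-.0195,.3),y,(.5498,-.252,.3)), mv((.5498,-.252,.3),y,(.621,-.0235,.3)),mv((.621,-.0235,.3),y,(.615,-.2465,.3)))
E
```

```text
[ 0.5172 -0.0192  0.2993] 0.0559180006707653 29.996844828128815
[ 0.244  4.687 -0.   ] [ 1.802 -4.435 -0.   ] [-0.494  4.434 -0.   ]
```

Emit:
{"method": "apply_moves", "body": {
  "moves": [
    [[0.05, 1.0, 0, 0, 0.6], [0.1, 2.1, 0, 0, 0.6], [0.16, 3.2, 0, 0, 0.6], [0.22, 4.2, 0, 0, 0.6], [0.25, 4.69, 0, 0, 0.6], [0.25, 4.69, 0, 0, 0.6], [0.25, 4.69, 0.6, 0, 0.6], [0.25, 4.69, 1.0, 0, 0.6], [0.25, 4.69, 1.2, 0, 0.6], [0.25, 4.69, 1.22, 0, 0.6]]
  ]
}}

```text
time: 8.55
tool_pos: [0.5495, -0.2508, 0.2389]
ee_rot: [-3.141, -0.0, 0.084]
wrist_force: [0.5, -0.0, -1.3]
width: 0.0555
finger_force: 30.0
```

Emit:
{"method": "apply_moves", "body": {
  "moves": [
    [[0, 0, 0, 0, 0.2], [0, 0, 0, 0, 0.1], [0, 0, 0, 0, 0], [0, 0, -0.5, 0, 0], [0, 0, -1.22, 0, 0], [0.5, -1.0, -1.22, 0, 0], [0.9, -2.1, -1.22, 0, 0], [1.35, -3.2, -1.22, 0, 0], [1.7, -4.2, -1.22, 0, 0], [1.8, -4.44, -1.22, 0, 0]]
  ]
}}

```text
time: 9.8
tool_pos: [0.6212, -0.0204, 0.3]
ee_rot: [-3.141, -0.001, 0.086]
wrist_force: [-0.1, -1.5, -0.4]
width: 0.0942
finger_force: 0.0
```

Emit:
{"method": "apply_moves", "body": {
  "moves": [
    [[0, 0, 0, 0, 0], [0, 0, 0.8, 0, 0], [0, 0, 1.4, 0, 0], [0, 0, 1.62, 0, 0], [0, 0, 1.62, 0, 0.6], [0, 0, 1.62, 0, 0.6], [0, 0, 1.62, 0, 0.6], [0, 0, 1.62, 0, 0.6], [0, 0, 0.8, 0, 0.6], [0, 0, 0, 0, 0.6]]
  ]
}}

```text
time: 11.05
tool_pos: [0.6204, -0.0233, 0.2993]
ee_rot: [-3.141, 0.003, 0.082]
wrist_force: [0.4, 0.1, -2.4]
width: 0.0553
finger_force: 30.0
```

Emit:
{"method": "apply_moves", "body": {
  "moves": [
    [[-0.1, 1.0, 0, 0, 0.6], [-0.2, 2.1, 0, 0, 0.6], [-0.35, 3.2, 0, 0, 0.6], [-0.45, 4.1, 0, 0, 0.6], [-0.49, 4.43, 0, 0, 0.6], [-0.49, 4.43, 0, 0, 0.6], [-0.49, 4.43, 0.6, 0, 0.6], [-0.49, 4.43, 1.0, 0, 0.6], [-0.49, 4.43, 1.2, 0, 0.6], [-0.49, 4.43, 1.22, 0, 0.6]]
  ]
}}

```text
time: 12.3
tool_pos: [0.6149, -0.2452, 0.2388]
ee_rot: [-3.142, -0.0, 0.083]
wrist_force: [-0.1, 0.5, -1.5]
width: 0.0558
finger_force: 30.0
```

Emit:
{"method": "apply_moves", "body": {
  "moves": [
    [[0, 0, 0, 0, 0.2], [0, 0, 0, 0, 0.1], [0, 0, 0, 0, 0], [0, 0, -0.5, 0, 0], [0, 0, -1.22, 0, 0], [0, -1.0, -1.8, 0, 0], [0, -2.1, -2.4, 0, 0], [-0.2, -3.2, -3.0, 0, 0], [-0.5, -4.3, -3.6, 0, 0], [-0.9, -5.4, -4.0, 0, 0]]
  ]
}}

```text
time: 13.55
tool_pos: [0.5477, 0.0187, 0.44]
ee_rot: [3.141, -0.003, 0.082]
wrist_force: [1.5, 0.1, -0.0]
width: 0.0938
finger_force: 0.0
```

Emit:
{"method": "apply_moves", "body": {
  "moves": [
    [[-0.1, -1.0, 0, 0, 0], [-0.3, -2.1, 0, 0, 0], [-0.5, -3.2, 0, 0, 0], [-0.7, -4.0, 0, 0, 0], [-0.7, -4.2, 0, 0, 0], [-0.7, -4.2, 0, 0, 0], [-0.7, -4.2, 0, 0, 0]]
  ]
}}

```text
time: 14.42
tool_pos: [0.4969, 0.2225, 0.438]
ee_rot: [3.141, -0.0, 0.08]
wrist_force: [-0.1, 0.7, -0.1]
width: 0.0941
finger_force: 0.0
```

```bash
python3 - <<'E'
from h import *
pic('wrist','w3'); pic('scene','sc3');print(telemetry.get_obs()['tool_pos'])
b=cv2.imread('pics/w3.png');cv2.imwrite('pics/w3b.png',cv2.resize(b[:400],(800,500),interpolation=cv2.INTER_CUBIC))
E
```

```text
[0.4969 0.2224 0.4379]
```

View pics/w3b.png

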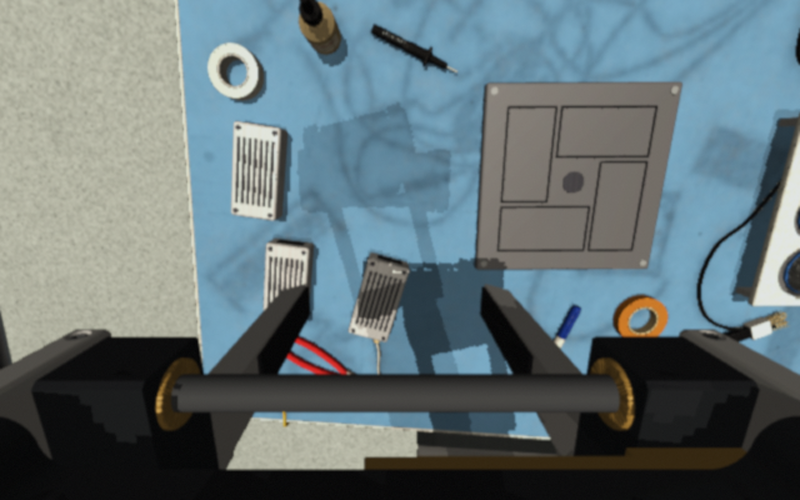

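The modules' tops are near (258,171), (290,275, partly hidden by a finger) and (380,297). The plate corners are (487,83), (682,83), (648,269) and (477,268), with the outlines in the expected pinwheel.

```bash
cat >> h.py <<'E'
def fit(model,pts):  # rigid 2d fit -> yaw deg, centre, rms
    m=np.array(model,float);p=np.array(pts)[:,:2];mc,pc=m.mean(0),p.mean(0);a=m-mc;b=p-pc
    th=np.arctan2((a[:,0]*b[:,1]-a[:,1]*b[:,0]).sum(),(a*b).sum());R=np.array([[np.cos(th),-np.sin(th)],[np.sin(th),np.cos(th)]])
    t=pc-R@mc; return np.degrees(th),t,np.sqrt((((R@m.T).T+t-p)**2).sum(1).mean()),R
SL={1:(-.029,-.054),2:(.054,-.029),3:(.029,.054),4:(-.054,.029)}
E
python3 - <<'E'
from h import *
w=load('w3');U=lambda x,y,z:px2w(w,(x+.5)/1.25-.5,(y+.5)/1.25-.5,z)
m=[(.105,.105),(.105,-.105),(-.105,-.105),(-.105,.105)];p=[(487,83),(682,83),(648,269),(477,268)]
sl=[SL[2],SL[3],SL[4],SL[1]]
q=[[(561,107),(657,107),(651,157),(556,157)],[(508,106),(556,106),(549,201),(501,200)],[(499,207),(589,206),(585,251),(497,250)],[(600,161),(645,163),(632,251),(588,249)]]
P=[U(*a,.012) for a in p];Q=[np.mean([U(*a,.012) for a in k],0) for k in q]
print(fit(m,P)[:3],fit(sl,Q)[:3]);th,t,_,R=fit(m+sl,P+Q);print(th,t)
for k in SL: print(k,R@SL[k]+t)
for n,M in (('A',[(235,123),(283,127),(276,220),(231,216)]),('C',[(368,253),(410,266),(392,342),(350,330)])):
    X=[U(*a,.03) for a in M]; print(n,fit([(.05,.025),(.05,-.025),(-.05,-.025),(-.05,.025)],X)[:3],X)
print('B top edge',U(270,241,.03),U(314,245,.03),'tape',U(235,70,.018))
E
```

```text
(np.float64(4.814369167349638), array([0.5623, 0.024 ]), np.float64(0.0023649468271254633)) (np.float64(4.292567784783948), array([0.5623, 0.0236]), np.float64(0.00043438027808071346))
4.7375127184524235 [0.5623 0.0238]
1 [ 0.5378 -0.0324]
2 [ 0.6185 -0.0006]
3 [0.5867 0.08  ]
4 [0.5061 0.0482]
A (np.float64(-3.735314791137866), array([0.5445, 0.3761]), np.float64(0.001751525301085756)) [array([0.5939, 0.3971, 0.03  ]), array([0.594 , 0.3472, 0.03  ]), array([0.4948, 0.3552, 0.03  ]), array([0.4952, 0.4051, 0.03  ])]
C (np.float64(-9.351191462632064), array([0.4096, 0.2328]), np.float64(0.0023083580598358675)) [array([0.4649, 0.2503, 0.03  ]), array([0.4532, 0.2009, 0.03  ]), array([0.3541, 0.214 , 0.03  ]), array([0.3662, 0.2662, 0.03  ])]
B top edge [0.47   0.3621 0.03  ] [0.4694 0.3122 0.03  ] tape [0.6467 0.4004 0.018 ]
```

Emit:
{"method": "apply_moves", "body": {
  "moves": [
    [[-0.5, -0.1, 0.9, 0.4, 0], [-1.0, -0.2, 1.8, 0.8, 0], [-1.5, -0.3, 2.7, 1.2, 0], [-1.72, -0.35, 3.4, 1.42, 0], [-1.72, -0.35, 3.56, 1.42, 0], [-1.72, -0.35, 3.56, 1.42, 0], [-1.72, -0.35, 4.1, 1.42, 0], [-1.72, -0.35, 4.5, 1.42, 0], [-1.72, -0.35, 4.67, 1.42, 0], [-1.72, -0.35, 4.67, 1.42, 0]]
  ]
}}

```text
time: 15.78
tool_pos: [0.4101, 0.2341, 0.2053]
ee_rot: [-3.141, -0.001, -0.166]
wrist_force: [-0.7, 0.9, -0.2]
width: 0.0941
finger_force: 0.0
```

Emit:
{"method": "apply_moves", "body": {
  "moves": [
    [[0, 0, 0, 0, 0.2], [0, 0, 0, 0, 0.6], [0, 0, 0, 0, 0.6], [0, 0, 0, 0, 0.6], [0, 0, 0, 0, 0.6], [0, 0, 0, 0, 0.6], [0, 0, -0.5, 0, 0.6], [0, 0, -1.2, 0, 0.6], [0, 0, -2.0, 0, 0.6], [0, 0, -2.0, 0, 0.6]]
  ]
}}

```text
time: 17.02
tool_pos: [0.4101, 0.2344, 0.3075]
ee_rot: [-3.138, -0.006, -0.166]
wrist_force: [-0.1, -0.5, -3.2]
width: 0.0499
finger_force: 29.8
```

```bash
python3 - <<'E'
from h import *
pic('wrist','w4');o=telemetry.get_obs();print(o['tool_pos'],np.degrees(o['ee_rot']),o['width'])
b=cv2.imread('pics/w4.png');cv2.imwrite('pics/w4b.png',b)
# expected module top centre px if grasp is centred
Rm=Ro.from_euler('xyz',o['ee_rot']).as_matrix()
w=load('w4')
for x in(-.05,0,.05): print([w2px(w,o['tool_pos']+Rm@np.array([x,y,.174])) for y in(-.025,.025)])
E
```

```text
[0.4094 0.2341 0.305 ] [-179.9377   -0.1151   -9.5012] 0.049883979759578534
[array([278.3799, 325.7831]), array([354.738 , 325.9471])]
[array([275.6324, 255.662 ]), array([357.6579, 255.7849])]
[array([272.4444, 174.302 ]), array([361.0462, 174.3679])]
```

View pics/w4.png

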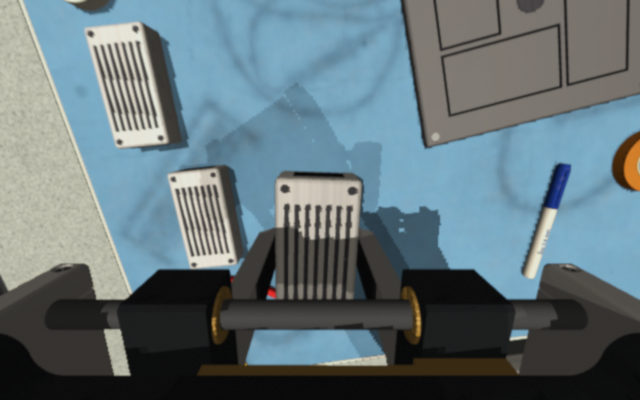

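The module is held with its front top edge at v≈181 against 174 expected, so its centre is about 3.5 mm behind the grasp. The other two modules' tops are at (125,84) and (206,218).

Emit:
{"method": "apply_moves", "body": {
  "moves": [
    [[0.8, 0.5, 0, -0.3, 0.6], [1.7, 1.0, 0, -0.6, 0.6], [2.6, 1.55, 0, -0.9, 0.6], [3.4, 2.05, 0, -1.2, 0.6], [3.9, 2.35, 0, -1.41, 0.6], [4.06, 2.45, 0, -1.41, 0.6], [4.06, 2.45, 0, -1.41, 0.6], [4.06, 2.45, 0.5, -1.41, 0.6], [4.06, 2.45, 1.0, -1.41, 0.6], [4.06, 2.45, 1.2, -1.41, 0.6]]
  ]
}}

```text
time: 18.32
tool_pos: [0.5876, 0.0809, 0.2422]
ee_rot: [-3.141, 0.004, 0.082]
wrist_force: [0.5, -0.3, -1.6]
width: 0.0498
finger_force: 29.8
```

```bash
python3 - <<'E'
from h import *
w=load('w4');p=lambda M,z:[px2w(w,*a,z) for a in M]
mm=[(.05,.025),(.05,-.025),(-.05,-.025),(-.05,.025)]
print('B',fit(mm,p([(169,172),(224,166),(238,262),(190,268)],.03))[:3]);print('A',fit(mm,p([(87,30),(143,24),(164,138),(115,145)],.03))[:3])
print('slot4',np.mean(p([(442,55),(557,26),(562,88),(449,116)],.012),0))
o=telemetry.get_obs();print(o['tool_pos'],np.degrees(o['ee_rot']))
pic('wrist','w5')
E
```

```text
B (np.float64(-4.645412901978326), array([0.4179, 0.342 ]), np.float64(0.001736325561282))
A (np.float64(-5.412114453792365), array([0.5449, 0.3769]), np.float64(0.004528112869843387))
slot4 [0.505  0.0483 0.012 ]
[0.5876 0.0809 0.2422] [-179.967     0.2526    4.6765]
```

Emit:
{"method": "apply_moves", "body": {
  "moves": [
    [[0.02, 0, 0.3, 0, 0.6], [0.02, 0, 0.5, 0, 0.6], [0.02, 0, 0.53, 0, 0.6], [0.02, 0, 0.53, 0, 0.6], [0.02, 0, 0.53, 0, 0.3], [0.02, 0, 0.53, 0, 0], [0.02, 0, 0.53, 0, 0], [0.02, 0, 0, 0, 0], [0.02, 0, -0.7, 0, 0], [0.02, 0, -1.4, 0, 0]]
  ]
}}

```text
time: 19.62
tool_pos: [0.5902, 0.0798, 0.3155]
ee_rot: [-3.142, -0.0, 0.08]
wrist_force: [0.4, -0.2, 0.1]
width: 0.0942
finger_force: 0.0
```

```bash
python3 - <<'E'
from h import *
pic('wrist','w6');pic('scene','sc6');o=telemetry.get_obs();print(o['time'],o['tool_pos'],np.degrees(o['ee_rot']))
p=o['tool_pos']
print(mv(p,4.75,(.418,.342,p[2])),mv(p,4.75,(.545,.377,p[2])))
E
```

```text
19.725 [0.5913 0.0799 0.3202] [179.9741  -0.6107   4.6029]
[-3.021 -5.511 -0.   ] [-0.432 -5.999 -0.   ]
```

Emit:
{"method": "apply_moves", "body": {
  "moves": [
    [[-0.5, -0.9, 0, 0.2, 0], [-1.0, -1.9, 0, 0.4, 0], [-1.6, -2.9, 0, 0.6, 0], [-2.2, -3.9, 0, 0.8, 0], [-2.7, -4.9, 0, 0.94, 0], [-3.0, -5.5, 0, 0.94, 0], [-3.0, -5.5, 0.3, 0.94, 0], [-3.0, -5.5, 1.2, 0.94, 0], [-3.0, -5.5, 2.0, 0.94, 0], [-3.0, -5.5, 2.2, 0.94, 0]]
  ]
}}

```text
time: 20.98
tool_pos: [0.4178, 0.3399, 0.1998]
ee_rot: [3.136, 0.006, -0.085]
wrist_force: [0.4, -0.2, 0.4]
width: 0.0941
finger_force: 0.3
```

Emit:
{"method": "apply_moves", "body": {
  "moves": [
    [[0, 0, 0, 0, 0.2], [0, 0, 0, 0, 0.6], [0, 0, 0, 0, 0.6], [0, 0, 0, 0, 0.6], [0, 0, 0, 0, 0.6], [0, 0, 0, 0, 0.6], [0, 0, -0.5, 0, 0.6], [0, 0, -1.2, 0, 0.6], [0, 0, -2.0, 0, 0.6], [0, 0, -2.0, 0, 0.6]]
  ]
}}

```text
time: 22.22
tool_pos: [0.4193, 0.3422, 0.3073]
ee_rot: [-3.138, -0.005, -0.084]
wrist_force: [0.2, 0.0, -2.0]
width: 0.0497
finger_force: 29.9
```

```bash
python3 - <<'E'
from h import *
w=pic('wrist','w7');o=telemetry.get_obs();print(o['tool_pos'],np.degrees(o['ee_rot']),o['width'])
Rm=Ro.from_euler('xyz',o['ee_rot']).as_matrix()
for x in(.045,.05): print([w2px(w,o['tool_pos']+Rm@np.array([x,y,.174])) for y in(-.025,.025)])
a=cv2.imread('pics/w6.png');b=cv2.imread('pics/w7.png')
cv2.imwrite('pics/m7.png',np.hstack([cv2.resize(a,(400,250)),b[60:310,180:580]]).repeat(1,0))
E
```

```text
[0.4187 0.3418 0.3046] [-179.9818   -0.0675   -4.801 ] 0.04981907193516363
[array([273.0176, 182.7187]), array([360.8649, 182.7966])]
[array([272.6779, 174.0038]), array([361.2297, 174.0744])]
```

View pics/m7.png

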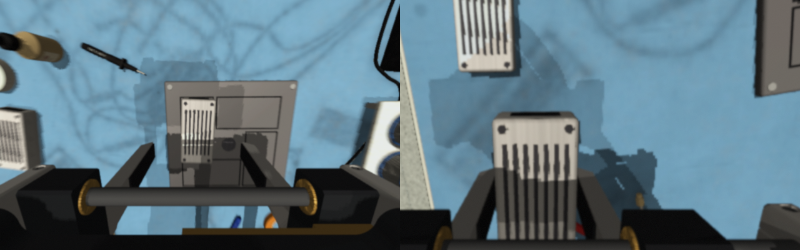

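The left half shows the first module lying in slot 3. The right half shows the second module held, front edge about 2 mm behind centre, and the third still lying ahead of it.

Emit:
{"method": "apply_moves", "body": {
  "moves": [
    [[0.4, 0.6, 0, -1, 0.6], [0.9, 1.3, 0, -2, 0.6], [1.4, 2.0, 0, -3, 0.6], [1.9, 2.7, 0, -4, 0.6], [2.4, 3.4, 0, -5, 0.6], [2.9, 4.1, 0, -6, 0.6], [3.4, 4.8, 0, -7, 0.6], [3.9, 5.5, 0, -8, 0.6], [4.3, 6.1, 0, -9, 0.6], [4.55, 6.45, 0, -9.95, 0.6]]
  ]
}}

```text
time: 23.52
tool_pos: [0.6183, -0.0004, 0.3001]
ee_rot: [-3.135, -0.001, 1.657]
wrist_force: [0.1, -0.1, -2.5]
width: 0.0498
finger_force: 29.9
```

Emit:
{"method": "apply_moves", "body": {
  "moves": [
    [[0, 0, 0, 0, 0.6], [0, 0, 0.5, 0, 0.6], [0, 0, 0.9, 0, 0.6], [0, 0, 1.2, 0, 0.6], [0, 0, 1.2, 0, 0.6]]
  ]
}}

```text
time: 24.15
tool_pos: [0.6173, 0.0023, 0.2418]
ee_rot: [-3.137, -0.001, 1.652]
wrist_force: [0.3, 0.1, -1.3]
width: 0.0495
finger_force: 29.9
```

```bash
python3 - <<'E'
from h import *
o=telemetry.get_obs();print(o['tool_pos'],np.degrees(o['ee_rot']),o['width'])
w=load('w6');mm=[(.05,.025),(.05,-.025),(-.05,-.025),(-.05,.025)]
print(fit(mm,[px2w(w,x*1.6,y*1.6,.042) for x,y in ((181,98),(215,98),(213,162),(181,162))])[:3])
pic('wrist','w8')
E
```

```text
[0.6173 0.0023 0.2418] [-179.7112   -0.0606   94.6808] 0.049540699352170654
(np.float64(3.9354048327514617), array([0.5884, 0.0792]), np.float64(0.0006683293551785517))
```

Emit:
{"method": "apply_moves", "body": {
  "moves": [
    [[0, 0.02, 0.3, 0, 0.6], [0, 0.02, 0.5, 0, 0.6], [0, 0.02, 0.53, 0, 0.6], [0, 0.02, 0.53, 0, 0.6], [0, 0.02, 0.53, 0, 0.3], [0, 0.02, 0.53, 0, 0], [0, 0.02, 0.53, 0, 0], [0, 0.02, 0, 0, 0], [0, 0.02, -0.8, 0, 0], [0, 0.02, -1.5, 0, 0]]
  ]
}}

```text
time: 25.45
tool_pos: [0.6194, 0.0016, 0.3211]
ee_rot: [3.141, 0.0, 1.653]
wrist_force: [-0.3, -0.0, 0.2]
width: 0.0941
finger_force: 0.0
```

Emit:
{"method": "apply_moves", "body": {
  "moves": [
    [[0.7, -0.1, 0, 1, 0], [1.5, -0.2, 0, 2, 0], [2.3, -0.3, 0, 3, 0], [3.1, -0.4, 0, 4, 0], [3.9, -0.5, 0, 5, 0], [4.7, -0.6, 0, 6, 0], [5.5, -0.7, 0, 7, 0], [6.3, -0.75, 0, 8, 0], [7.0, -0.8, 0, 9, 0], [7.6, -0.84, 0, 9.93, 0]]
  ]
}}

```text
time: 26.7
tool_pos: [0.546, 0.3783, 0.3196]
ee_rot: [-3.141, -0.0, -0.085]
wrist_force: [0.6, -0.7, 1.3]
width: 0.0942
finger_force: 0.0
```

```bash
python3 - <<'E'
from h import *
s=pic('scene','sc9');w=pic('wrist','w9');o=telemetry.get_obs();print(o['tool_pos'],np.degrees(o['ee_rot']),o['width'])
a=cv2.imread('pics/sc9.png');b=cv2.imread('pics/w9.png')
cv2.imwrite('pics/m9.png',np.hstack([cv2.resize(a[200:350,200:400],(533,400),interpolation=cv2.INTER_CUBIC),b[:400,190:450]]))
E
```

```text
[0.5454 0.3795 0.3193] [-179.9387    0.012    -4.4127] 0.09360019902448155
```

View pics/m9.png

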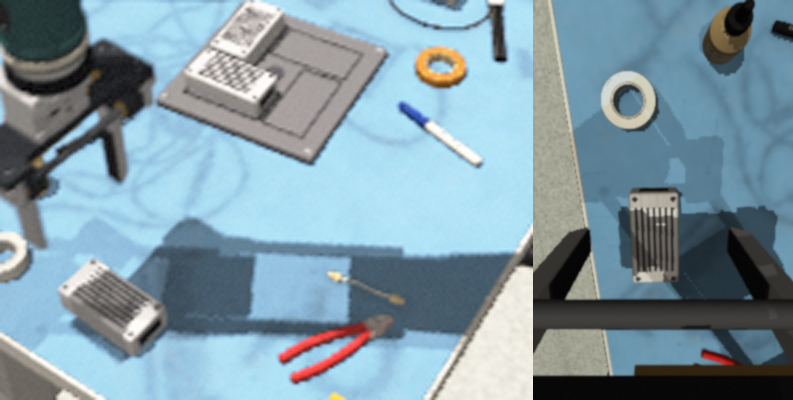

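Two modules lie neatly in slots 2 and 3, 8 mm apart. The third is below the open fingers, its top at wrist pixels (288..336, 193..281).

```bash
python3 - <<'E'
from h import *
w=load('w9');mm=[(.05,.025),(.05,-.025),(-.05,-.025),(-.05,.025)]
th,t,r,_=fit(mm,[px2w(w,*p,.03) for p in ((288,192),(336,192),(335,281),(291,281))]);print(th,t,r)
p=telemetry.get_obs()['tool_pos'];print(mv(p,-4.5,(*t,.2045)))
E
```

```text
-4.52220891823677 [0.5086 0.3885] 0.001603471745014223
[-0.748 -0.121  2.296]
```

Module 3 has been knocked aside by about 38 mm, so I'm correcting the grasp.

Emit:
{"method": "apply_moves", "body": {
  "moves": [
    [[-0.4, -0.06, 0, 0, 0], [-0.75, -0.12, 0, 0, 0], [-0.75, -0.12, 0.4, 0, 0], [-0.75, -0.12, 1.2, 0, 0], [-0.75, -0.12, 1.9, 0, 0], [-0.75, -0.12, 2.3, 0, 0], [-0.75, -0.12, 2.3, 0, 0], [-0.75, -0.12, 2.3, 0, 0.3], [-0.75, -0.12, 2.3, 0, 0.6], [-0.75, -0.12, 2.3, 0, 0.6]]
  ]
}}

```text
time: 28.05
tool_pos: [0.5097, 0.386, 0.2053]
ee_rot: [-3.141, -0.001, -0.08]
wrist_force: [-0.6, 0.1, -0.4]
width: 0.0674
finger_force: 0.0
```

Emit:
{"method": "apply_moves", "body": {
  "moves": [
    [[0, 0, 0, 0, 0.6], [0, 0, 0, 0, 0.6], [0, 0, -0.5, 0, 0.6], [0, 0, -1.2, 0, 0.6], [0, 0, -2.0, 0, 0.6], [0, 0, -2.0, 0, 0.6], [0, 0, -2.0, 0, 0.6]]
  ]
}}

```text
time: 28.92
tool_pos: [0.5091, 0.3855, 0.3021]
ee_rot: [3.139, 0.003, -0.08]
wrist_force: [-0.5, -0.2, -2.7]
width: 0.0498
finger_force: 30.0
```

```bash
python3 - <<'E'
from h import *
w=pic('wrist','w10');o=telemetry.get_obs();print(o['tool_pos'],np.degrees(o['ee_rot']),o['width'])
Rm=Ro.from_euler('xyz',o['ee_rot']).as_matrix()
print([w2px(w,o['tool_pos']+Rm@np.array([.05,y,.174])) for y in(-.025,.025)])
g=cv2.cvtColor(w['image'],cv2.COLOR_RGB2GRAY); print(g[160:195,317]); print(cv2.cvtColor(load('w7')['image'],cv2.COLOR_RGB2GRAY)[160:195,317]); print(cv2.cvtColor(load('w4')['image'],cv2.COLOR_RGB2GRAY)[160:195,317])
E
```

```text
[0.5089 0.3854 0.3013] [179.8157   0.2311  -4.5997] 0.04950398611323365
[array([270.8093, 172.9499]), array([360.5547, 172.9869])]
[123 123 122 122 122 122 121 122 121 117 106  75  34   9  18  39  64  88
 113 142 160 170 176 182 185 185 184 184 184 184 185 184 183 183 183]
[108 107 107 107 106 105 105 104 105 105  98  77  42  16  14  33  59  76
  88 126 155 169 177 182 184 185 185 185 185 185 185 184 185 184 184]
[136 135 134 135 135 134 135 135 135 135 133 114  74  31  13  20  44  73
 102 134 160 177 185 193 197 199 199 199 199 198 198 199 198 198 198]
```

Emit:
{"method": "apply_moves", "body": {
  "moves": [
    [[0.1, 1.0, 0, -0.1, 0.6], [0.3, 2.1, 0, -0.2, 0.6], [0.5, 3.2, 0, -0.4, 0.6], [0.7, 4.3, 0, -0.5, 0.6], [0.85, 5.4, 0, -0.6, 0.6], [1.0, 6.5, 0, -0.7, 0.6], [1.2, 7.5, 0, -0.85, 0.6], [1.27, 8.2, 0, -0.92, 0.6], [1.27, 8.28, 0, -0.92, 0.6], [1.27, 8.28, 0, -0.92, 0.6]]
  ]
}}

```text
time: 30.22
tool_pos: [0.5392, -0.0317, 0.3026]
ee_rot: [-3.14, 0.003, 0.08]
wrist_force: [-0.1, 0.7, -2.2]
width: 0.0502
finger_force: 30.0
```

Emit:
{"method": "apply_moves", "body": {
  "moves": [
    [[0, 0, 0.5, 0, 0.6], [0, 0, 0.9, 0, 0.6], [0, 0, 1.2, 0, 0.6], [0, 0, 1.2, 0, 0.6]]
  ]
}}

```text
time: 30.72
tool_pos: [0.539, -0.0309, 0.2426]
ee_rot: [-3.14, 0.004, 0.082]
wrist_force: [0.4, 0.7, -3.1]
width: 0.0495
finger_force: 30.0
```

```bash
python3 - <<'E'
from h import *
w=pic('wrist','w11');o=telemetry.get_obs();print(o['tool_pos'],np.degrees(o['ee_rot']),o['width'])
print(mv(o['tool_pos'],4.7,(.5398,-.0322,.218)))
E
```

```text
[ 0.5395 -0.0312  0.2439] [-179.9745    0.0655    4.6598] 0.05011379891186114
[0.005 0.02  0.519]
```

Emit:
{"method": "apply_moves", "body": {
  "moves": [
    [[0, 0.02, 0.3, 0, 0.6], [0, 0.02, 0.5, 0, 0.6], [0, 0.02, 0.53, 0, 0.6], [0, 0.02, 0.53, 0, 0.6], [0, 0.02, 0.53, 0, 0.3], [0, 0.02, 0.53, 0, 0], [0, 0.02, 0.53, 0, 0], [0, 0.02, 0, 0, 0], [0, 0.02, -0.8, 0, 0], [0, 0.02, -1.8, 0, 0]]
  ]
}}

```text
time: 32.02
tool_pos: [0.5393, -0.0329, 0.3347]
ee_rot: [-3.141, 0.002, 0.08]
wrist_force: [0.5, -1.0, -0.2]
width: 0.0937
finger_force: 0.0
```

Emit:
{"method": "apply_moves", "body": {
  "moves": [
    [[0, 1, -0.5, 0, 0.0], [0, 2.1, -1.0, 0, 0.0], [-0.2, 3.2, -1.5, 0, 0.0], [-0.4, 4.2, -2.0, 0, 0.0], [-0.5, 4.8, -2.0, 0, 0.0], [-0.5, 4.8, -2.0, 0, 0.0], [-0.5, 4.8, -2.0, 0, 0.0]]
  ]
}}

```text
time: 32.9
tool_pos: [0.534, -0.2736, 0.4341]
ee_rot: [-3.14, 0.0, 0.081]
wrist_force: [-0.5, 0.1, -0.2]
width: 0.0946
finger_force: 0.0
```

```bash
python3 - <<'E'
from h import *
w=pic('wrist','w12');s=pic('scene','sc12');pic('side','sd12');o=telemetry.get_obs();print(o['time'],o['tool_pos'],np.degrees(o['ee_rot']),o['width'])
b=cv2.imread('pics/w12.png');a=cv2.imread('pics/sc12.png')
x=cv2.resize(b,(800,500),interpolation=cv2.INTER_CUBIC)[:350]
y=cv2.resize(a[120:270,250:430],(300,250),interpolation=cv2.INTER_CUBIC)
z=cv2.resize(a[125:185,355:415],(250,250),interpolation=cv2.INTER_CUBIC)
q=cv2.resize(cv2.imread('pics/sd12.png')[125:185,335:395],(250,250),interpolation=cv2.INTER_CUBIC)
cv2.imwrite('pics/m12.png',np.vstack([x,np.hstack([y,z,q])]))
E
```

```text
33.05 [ 0.5342 -0.2729  0.4343] [-179.9728    0.0069    4.7067] 0.09404592760136435
```

View pics/m12.png

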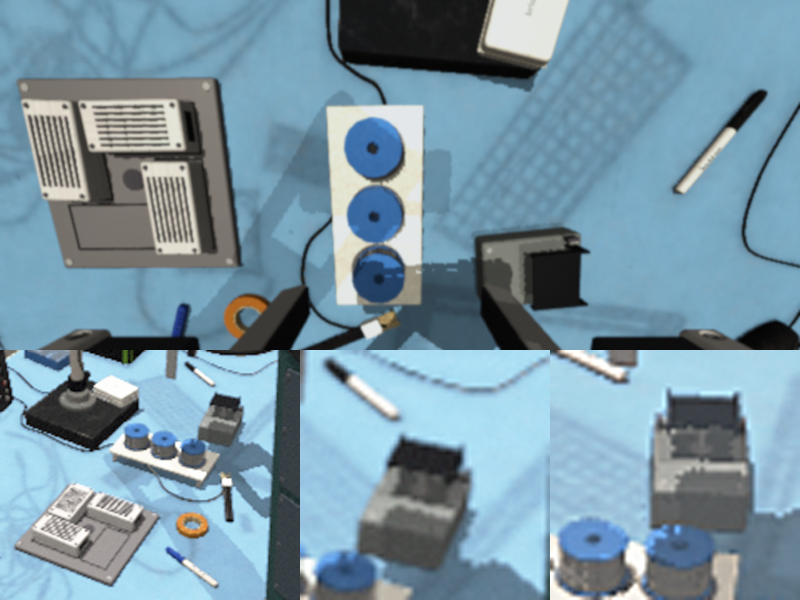

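All reels stand on their marks and three modules lie in slots 1–3, with slot 4 empty. The switch is at mosaic (478–585, 232–310) with its guard at (530–585, 245–305), and its open front seems to face +y. I'll look closer before acting.

Emit:
{"method": "apply_moves", "body": {
  "moves": [
    [[-0.8, 0.8, 0.2, 0, 0], [-1.6, 1.6, 0.4, 0, 0], [-2.3, 2.2, 0.6, 0, 0], [-2.5, 2.4, 0.6, 0, 0], [-2.5, 2.4, 0.6, 0, 0], [-2.5, 2.4, 0.6, 0, 0]]
  ]
}}

```text
time: 33.8
tool_pos: [0.4201, -0.4027, 0.4051]
ee_rot: [3.141, -0.001, 0.082]
wrist_force: [-0.1, 0.4, 0.4]
width: 0.0938
finger_force: 0.0
```

```bash
python3 - <<'E'
from h import *
w=pic('wrist','w13');o=telemetry.get_obs();print(o['time'],o['tool_pos'],np.degrees(o['ee_rot']))
b=cv2.imread('pics/w13.png')
P=w2px(w,(.5,-.42,.05));print(P);u0=int(np.clip(P[0]-133,0,640-267));v0=int(np.clip(P[1]-100,0,200));print(u0,v0)
cv2.imwrite('pics/w13b.png',cv2.resize(b[v0:v0+200,u0:u0+267],None,fx=3,fy=3,interpolation=cv2.INTER_CUBIC)[:600,:800])
E
```

```text
33.85 [ 0.4202 -0.4026  0.4051] [179.9728  -0.0679   4.737 ]
[336.1585 124.0807]
203 24
```

View pics/w13b.png

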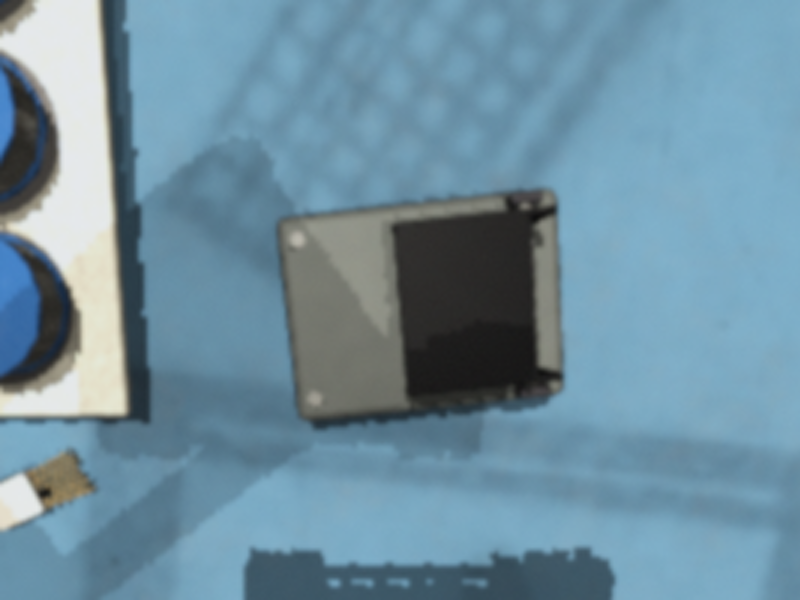

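The switch is seen clearly. Its box top corners are at crop (278,218), (555,190), (562,393) and (302,420). The guard plate's lip edge runs from (395,225) to (408,403), and the hinge is on the right, so switch x points to about −y.

```bash
python3 - <<'E'
from h import *
w=load('w13');U=lambda x,y,z:px2w(w,203+(x+.5)/3-.5,24+(y+.5)/3-.5,z)
# switch frame: x-> image right, y = z cross x -> image up
B=[U(*p,.04) for p in((278,218),(555,190),(562,393),(302,420))]
th,t,r,R=fit([(-.055,.04),(.055,.04),(.055,-.04),(-.055,-.04)],B);print(th,t,r)
L=[U(*p,.076) for p in((395,225),(408,403))];print('lip',L,'pred',R@[-.012,.03]+t,R@[-.012,-.03]+t)
B=[U(*p,.0) for p in((278,218),(555,190),(562,393),(302,420))];print(fit([(-.055,.04),(.055,.04),(.055,-.04),(-.055,-.04)],B)[:3])
p=telemetry.get_obs()['tool_pos']
# tool yaw = th+180 ; tool x = -switch x. 
ty=th+180;print('tool yaw',ty%360)
for sx,z in((-.050,.066),):
    print(mv((*p[:2],p[2]),4.74,(*(R@[sx,0]+t),z+.199+.08)))
E
```

```text
-79.47925572772193 [ 0.4982 -0.4302] 0.0020185608062773344
lip [array([ 0.5247, -0.4137,  0.076 ]), array([ 0.4641, -0.4246,  0.076 ])] pred [ 0.5256 -0.413 ] [ 0.4666 -0.4239]
(np.float64(-79.47925572772192), array([ 0.4987, -0.4341]), np.float64(0.005668828432012269))
tool yaw 100.52074427227807
[ 1.409 -0.316  1.201]
```

Emit:
{"method": "apply_moves", "body": {
  "moves": [
    [[0.5, 0, 0.3, -1, 1], [1.0, -0.05, 0.6, -2, 1], [1.43, -0.12, 0.9, -3, 1], [1.43, -0.12, 1.2, -4, 1], [1.43, -0.12, 1.2, -5, 1], [1.43, -0.12, 1.2, -6, 1], [1.43, -0.12, 1.2, -7, 1], [1.43, -0.12, 1.2, -8, 1], [1.43, -0.12, 1.2, -9, 1], [1.43, -0.12, 1.2, -9.58, 1]]
  ]
}}

```text
time: 35.1
tool_pos: [0.491, -0.3908, 0.3448]
ee_rot: [3.141, 0.0, 1.758]
wrist_force: [-0.2, -0.9, -0.6]
width: 0.0009
finger_force: 0.0
```

Emit:
{"method": "apply_moves", "body": {
  "moves": [
    [[0, 0, 0, 0, 1], [0, 0, 0, 0, 1]]
  ]
}}

```text
time: 35.35
tool_pos: [0.4904, -0.3914, 0.3446]
ee_rot: [3.141, 0.0, 1.752]
wrist_force: [-0.5, 0.3, 0.1]
width: 0.0007
finger_force: 0.0
```

```bash
cat >> h.py <<'E'
SY,SC=-79.48,np.array([.4982,-.4302])
def sw():
    o=telemetry.get_obs();p=o['tool_pos'];a=np.radians(SY);R=np.array([[np.cos(a),-np.sin(a)],[np.sin(a),np.cos(a)]])
    print('t',o['time'],'switch xy mm',R.T@(p[:2]-SC)*1000,'tip z',(p[2]-.199)*1000,'yaw',np.degrees(o['ee_rot'][2]),'w',o['width'],'F',o['wrist_force'])
E
python3 - <<'E'
from h import *
sw();w=pic('wrist','w14');b=cv2.imread('pics/w14.png');cv2.imwrite('pics/w14b.png',b[100:400,120:520])
E
```

```text
t 35.35 switch xy mm [-39.5357  -0.6111] tip z 145.60030652504557 yaw 100.38463933719507 w 0.0006954732070626334 F [-0.5048  0.31    0.1263]
```

View pics/w14b.png

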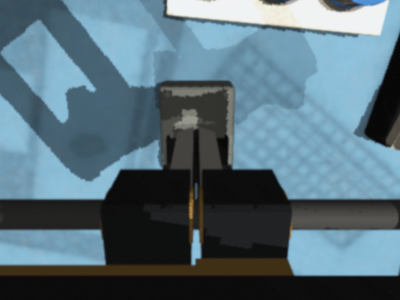

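The closed fingers are centred over the front of the box. I'll descend in front of the lip, then push along the arc.

Emit:
{"method": "apply_moves", "body": {
  "moves": [
    [[0, 0, 0.5, 0, 1], [0, 0, 1.0, 0, 1], [0, 0, 1.4, 0, 1], [0, 0, 1.6, 0, 1], [0, 0, 1.6, 0, 1], [0, 0, 1.6, 0, 1]]
  ]
}}

```text
time: 36.15
tool_pos: [0.4901, -0.3924, 0.2656]
ee_rot: [3.14, 0.002, 1.752]
wrist_force: [0.3, -0.3, 0.8]
width: 0.0003
finger_force: 0.0
```

Emit:
{"method": "apply_moves", "body": {
  "moves": [
    [[-0.2, 0, 0, 0, 1], [-0.36, 0, 0, 0, 1], [-0.51, 0, -0.15, 0, 1], [-0.66, 0, -0.29, 0, 1], [-0.83, 0, -0.41, 0, 1], [-1.02, 0, -0.49, 0, 1], [-1.22, 0, -0.55, 0, 1], [-1.43, 0, -0.57, 0, 1], [-1.63, 0, -0.55, 0, 1], [-1.65, 0, -0.52, 0, 1]]
  ]
}}

```text
time: 37.4
tool_pos: [0.5046, -0.4741, 0.2898]
ee_rot: [-3.141, -0.0, 1.752]
wrist_force: [0.4, -0.3, 0.7]
width: 0.0007
finger_force: 0.1
```

```bash
python3 - <<'E'
from h import *
sw();pic('wrist','w15');a=pic('scene','sc15');b=pic('side','sd15')
f=lambda i,x,y:cv2.resize(i[y:y+75,x:x+75,::-1],(400,400),interpolation=cv2.INTER_CUBIC)
cv2.imwrite('pics/m15.png',np.hstack([f(a['image'],350,110),f(b['image'],330,105)]))
E
```

```text
t 37.4 switch xy mm [44.366  -1.7339] tip z 90.83320002015705 yaw 100.35381515735175 w 0.0006582538960460308 F [ 0.3539 -0.2819  0.7411]
```

View pics/m15.png

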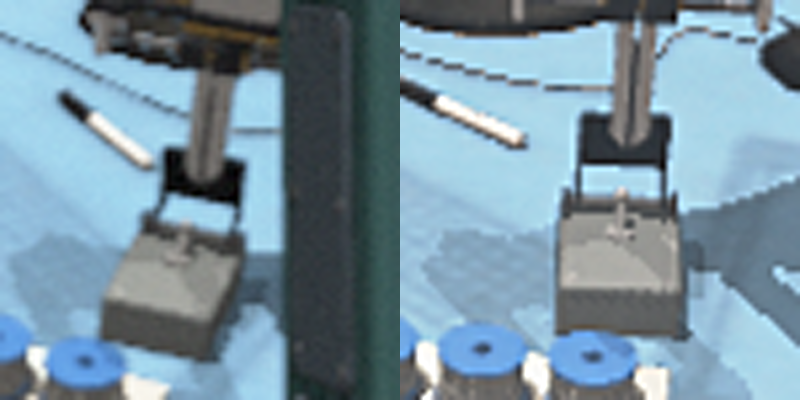

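The guard is fully open behind the fingers and the toggle stands clear below, leaning back. Next I descend behind it and pull it forward.

Emit:
{"method": "apply_moves", "body": {
  "moves": [
    [[0, 0, 0.2, 0, 1], [0, 0, 0.4, 0, 1], [0, 0, 0.6, 0, 1], [0, 0, 0.7, 0, 1], [0, 0, 0.7, 0, 1], [0.2, 0, 0.7, 0, 1], [0.4, 0, 0.7, 0, 1], [0.6, 0, 0.7, 0, 1], [0.7, 0, 0.7, 0, 1], [0.72, 0, 0.7, 0, 1]]
  ]
}}

```text
time: 38.8
tool_pos: [0.4986, -0.4392, 0.2568]
ee_rot: [3.139, 0.009, 1.752]
wrist_force: [2.6, -8.3, -1.7]
width: 0.0007
finger_force: 4.2
```

Emit:
{"method": "apply_moves", "body": {
  "moves": [
    [[0.02, 0, 0, 0, 1], [0.04, 0, 0, 0, 1], [0.04, 0, 0, 0, 1]]
  ]
}}

```text
time: 39.17
tool_pos: [0.4983, -0.4384, 0.2569]
ee_rot: [3.138, 0.012, 1.751]
wrist_force: [3.2, -10.9, -2.5]
width: 0.0007
finger_force: 5.2
```

```bash
python3 - <<'E'
from h import *
sw();a=pic('scene','sc16');b=pic('side','sd16')
f=lambda i,x,y:cv2.resize(i[y:y+75,x:x+75,::-1],(400,400),interpolation=cv2.INTER_CUBIC)
cv2.imwrite('pics/m16.png',np.hstack([f(a['image'],350,110),f(b['image'],330,105)]))
E
```

```text
t 39.175 switch xy mm [ 8.1102 -1.4232] tip z 57.93606895959419 yaw 100.33387883262971 w 0.0007433074688702307 F [  3.2394 -10.8685  -2.4962]
```

View pics/m16.png

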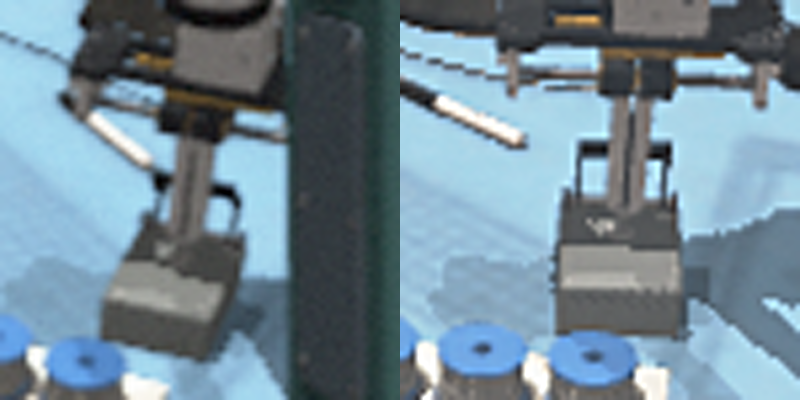

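The toggle is against its forward stop (about 11 N at the predicted position). I'm backing off slightly and rising so the guard drops.

Emit:
{"method": "apply_moves", "body": {
  "moves": [
    [[-0.06, 0, 0, 0, 1], [-0.06, 0, -0.3, 0, 1], [-0.06, 0, -0.6, 0, 1], [-0.06, 0, -0.9, 0, 1], [-0.06, 0, -1.3, 0, 1], [-0.06, 0, -1.8, 0, 1], [0.5, -0.4, -2.6, 0, 1], [1.2, -1.2, -3.3, 0, 1], [2.0, -2.0, -3.6, 0, 0.5], [2.5, -2.5, -3.6, 0, 0]]
  ]
}}

```text
time: 40.52
tool_pos: [0.3506, -0.3339, 0.4394]
ee_rot: [3.138, 0.006, 1.752]
wrist_force: [-0.1, 0.3, 0.1]
width: 0.017
finger_force: 0.0
```

Emit:
{"method": "apply_moves", "body": {
  "moves": [
    [[0.8, -0.8, 0, 0, 0], [1.0, -1.0, 0, 0, 0], [1.0, -1.0, 0, 0, 0], [1.0, -1.0, 0, 0, 0]]
  ]
}}

```text
time: 41.02
tool_pos: [0.2948, -0.2959, 0.4358]
ee_rot: [3.141, 0.001, 1.753]
wrist_force: [-0.1, -0.2, -0.1]
width: 0.0572
finger_force: 0.0
```

```bash
python3 - <<'E'
from h import *
sw();print(telemetry.get_obs()['tool_pos']);a=pic('scene','sc17')['image'][:,:,::-1];b=pic('side','sd17')['image'][:,:,::-1];c=pic('wrist','w17')['image'][:,:,::-1]
f=lambda i,x,y,w,h,W,H:cv2.resize(i[y:y+h,x:x+w],(W,H),interpolation=cv2.INTER_CUBIC)
cv2.imwrite('pics/m17.png',np.vstack([np.hstack([f(a,355,125,60,50,360,300),f(b,340,120,73,50,440,300)]),np.hstack([f(a,220,120,200,150,400,300),f(c,0,0,640,400,400,300)])]))
E
```

```text
t 41.025 switch xy mm [-169.1794 -175.4492] tip z 236.77811960034794 yaw 100.41442385199493 w 0.05717632217672492 F [-0.0528 -0.2426 -0.0827]
[ 0.2948 -0.2959  0.4358]
```

View pics/m17.png

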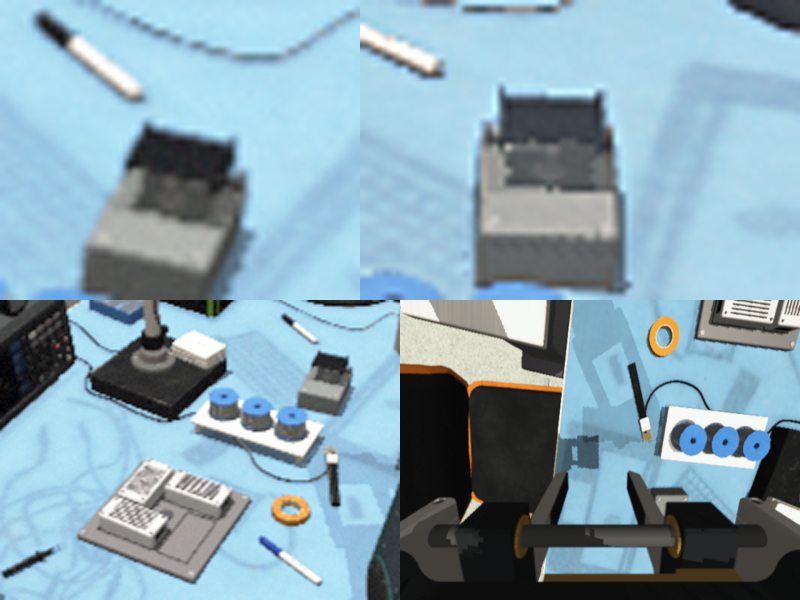

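The guard is shut as at the start, the reels are on their marks and the modules are in their slots with nothing else moved. Handing in.

```bash
python3 -c "
from bench import ticket
print(ticket.close_job())"
```

```text
the job is handed in; nothing more can be done
None
```

I handed the job in at about 41 s of the 210 s limit: the three reels stand on the shelf marks, the three modules lie in slots 1–3 (slot 4 empty), and the guard is shut over the toggle, judged on by the 11 N at its forward stop because the closed guard hides it.

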